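# Hold the long core tube level over the half-lit viewing lamp

### The arm

A 6-joint arm with a two-finger parallel gripper is mounted at the origin on the work surface. World frame = base frame: x ahead of the robot, y to its left, z up, the work surface at z = 0. Lengths are in m, angles in degrees, forces in N, time in s.
With the tool pointing down it reaches from about 0.25 to 0.775 m from the base axis. Payload 4 kg.
Tool frame: the origin (TCP) lies at the very end of the fingers, on their centre line; the grasp point (between the pads) lies 19 mm behind it; z points along the fingers, y is the direction in which the jaws open and shut (so a half turn about z gives the same grasp; the last joint's range is limited). The gripper opens to 85 mm and grips with 20 to 120 N. Pads are 22 mm wide; open, the fingers measure 114 mm over their backs; the gripper's body (76 mm by 85 mm) begins 54 mm behind the grasp point. The pads swing forward as they close: fully open they stand 13 mm farther back than shut.
Start: joints at [-68.99, 4.996, 78.535, -0, 96.463, -5.907], TCP at [0.249, -0.49, 0.231] pointing down, gripper open.
Joint ranges: [-177.83, 177.83], [-43.37, 116.18], [15.69, 146.23], [-61.86, 241.86], [9.47, 152.12], [-147.06, 147.06]. Speed limits (degrees/s): [159.86, 159.86, 180, 180, 180, 180].

### API

Orientations are given as [roll, pitch, yaw] about the fixed x, y, z axes, in that order (R = Rz(yaw) Ry(pitch) Rx(roll)).
In Python, from plant import sensors, imaging, workorder gives the robot as it stands.
- The arm moves only by the shell command python3 -m crank 'ROWS' [FORCE]. ROWS is JSON, a list of rows, each a list of 7 numbers: the shift along the world's x, y, z in cm, then the turn, a rotation vector about the world's x, y, z in rad, then the opening, from -1 (shut) to 1 (fully open). In form: [[tx, ty, tz, ax, ay, az, claw], ...]. A call has exactly 8 rows; each row shifts and turns the commanded pose from where the row before left it; what a row does not reach is not made up. A row lasts 1/10 s, in which the tool goes at most 50 mm and 8.59 degrees, less where a joint would pass 70% of its speed; a pose out of reach is approached as far as the arm can. A call with a gripper value outside its range is refused whole. The fingers move at their own pace and stop on an object; FORCE is the grip in N (left out, the last holds). Time passes only in rows, so rows that do not move let the fingers close, or fill a call up. It gives the time, the measured TCP pose, the force and the opening at its end, in the units of the state.
- sensors.get_state(): the state, without advancing time (a new reading comes with each control period).
- imaging.grab_frame(name): name is "scene" or "top" or "wrist"; returns a dict with "pixels" (480x640x3 uint8, red, green, blue), "fx", "fy", "cx", "cy" (pixels), "k1" (the pictures are not rectified: a ray, as slopes to the right and down, at radius r is drawn at 1 + k1 r^2 times it, then the intrinsics apply), "origin" and "rotation" of the camera in the world. Camera axes: x right, y down, z forward; pixel columns grow to the right and rows downward; lengths in m; the calibration is good to about 2 mm. A picture is of the moment at which its call begins. There is no depth.
- workorder.finish_job(): hands the job in, once; it reports no verdict.
The state is a dict: "t": time; "joint_pos": joint angles; "joint_velocities": joint speeds; "joint_efforts": joint torques, N m; "tool_pos": TCP position; "tool_rot": TCP orientation; "ft_force": force on the tool from outside, world axes, zero at the start; "wrist_torque": the same for the moment, N m; "finger_gap": finger opening in m.
Only numpy, scipy, OpenCV 4.12 (cv2) and the standard library are available. Lean on these libraries where they do the work, as an engineer would, in place of code of your own. Each camera call takes 0.05 s, during which the arm holds its last target.

### The job

First set the viewing lamp's dimmer lever to half, which is straight up, and leave it there. Then draw the longest tube out of the sloping rack, turn it level, and hold it about 10 cm above the middle of the lamp's window, so that the core in it can be viewed. Finish still holding it there, level and still, with nothing but the gripper carrying it; leave the two short tubes in the rack and do not disturb the other things on the bench.

Things in the scene. Friction and masses are not known exactly. Their poses are not given: they have to be found in the camera images.
- lamp: viewing lamp fixed to the bench: white box 150 x 130 x 45 mm (its x, y, z) with a bright opal window, 120 x 100 mm, in its top. Origin: centre of its underside, on the bench. The dimmer stands at its -y side, on a grey block 90 x 36 mm and 30 mm tall
- lamp_window (a point): centre of the lamp's window, on its top face, 46 mm above the bench
- dimmer (a joint): angle of the dimmer lever, rad, 0 to 1.4. 0 (dim): it leans 0.7 rad towards the lamp's -x; 0.7 (half): straight up; 1.4 (full): it leans 0.7 rad towards the lamp's +x. A light friction hinge (about 1 N at the knob): it stays where it is left
- dimmer_tip (a point): centre of the white ball knob, 24 mm across, at the end of the dimmer lever, a steel rod 10 mm thick; 85 mm from the hinge; moves with the lever
- dimmer_hinge (a point): point on the lever's hinge axis, straight under the knob when the lever is upright, 30 mm above the bench; the hinge axis is the lamp's y axis
- rack: sloping tube rack fixed to the bench: white block 50 x 220 x 60 mm on an aluminium base plate, with three square bores 29 mm wide and 45 mm deep, 70 mm apart along the rack's y. The bores lean 45 degrees from vertical, with their mouths up and towards the rack's -x. The block's highest edge is 85 mm above the bench. Origin: on the bench, under the block's bottom
- tube_long: the tube to take: a round glass tube with a brown core in it and a white cap, 140 mm long, body 26 mm across, cap 29 mm across and 22 mm long, 0.08 to 0.17 kg; it stands in one of the three bores (which one varies), 95 mm of it out of the block, and lies loosely in the bore, leaning about 0.86 rad from vertical. Origin: centre of its bottom end; its z axis points along it to the cap. It slides out freely along its axis
- tube_mid (a point): point on the long tube's axis, half way along, 70 mm from either end
- tube_short_a: a short tube like the long one but 100 mm long, 55 mm of it out of the block; stays in the rack. Origin: centre of its bottom end
- tube_short_b: the other short tube, the same; stays in the rack. Origin: centre of its bottom end
- dish: bystander: shallow open glass dish, 90 mm across, 18 mm tall, near the robot. Origin: centre of its underside
- beaker: bystander: glass beaker, 70 mm across, 90 mm tall, at the left near the robot. Origin: centre of its underside
- bottle: bystander: white bottle, 64 mm across, 150 mm tall, beyond and between lamp and rack. Origin: centre of its underside
- bung: bystander: rubber bung, 36 mm across, 30 mm tall, near the robot. Origin: centre of its underside
- slide_box: bystander: flat grey box for slides, 100 x 180 x 35 mm, beyond the lamp. Origin: centre of its underside
- jar: bystander: amber jar, 68 mm across, 80 mm tall, at the right of the lamp. Origin: centre of its underside
- brush: bystander: small brush, 160 mm long, lying near the robot on the left. Origin: centre of its underside
Mind the look-alikes: they are no part of the job. Leave any orange look-alike of the lamp alone. Leave any green look-alike of the tube_long alone.

How it is judged (in metres and radians):
On the way, in this order (a step that is already met when the one before it is completed fails the run):
1. the dimmer stands straight up, all tubes still in the rack (value of joint dimmer between 0.58 and 0.82 rad and distance of tube_long from where it was at the start of the episode below 0.02 m), for 0.3 s.
2. the long tube is drawn out of the rack and held by the gripper (contact force between tube_long and rack below 0.1 N and distance of tube_long from where it was at the start of the episode above 0.05 m and contact force between the fingers and tube_long above 0.5 N and value of joint dimmer between 0.58 and 0.82 rad), for 0.2 s.
At the end, for the whole second after the job is handed in: gripper holds the long tube still, level within 0.2 rad, its middle within 40 mm of the window centre horizontally and 60 to 150 mm above it, touching neither lamp nor rack; dimmer at 0.7 within 0.12 rad; short tubes moved under 20 mm, other things under 30 mm (value of joint dimmer between 0.58 and 0.82 rad and angle between tube_long's own z axis and vertical between 1.37 and 1.77 rad and horizontal distance between tube_mid and lamp_window below 0.04 m and height (world z) of tube_mid between 0.106 and 0.196 m and contact force between the fingers and tube_long above 0.5 N and linear speed of tube_long below 0.03 m/s and angular speed of tube_long below 0.2 rad/s and contact force between tube_long and rack below 0.1 N and contact force between tube_long and lamp below 0.1 N and distance of each of tube_short_a, tube_short_b from where it was at the start of the episode below 0.02 m and distance of each of dish, beaker, bottle, bung, slide_box, jar, brush from where it was at the start of the episode below 0.03 m); the arm keeps its last pose, push and grip.
It fails at once if a short tube is pulled or knocked out of place (over 20 mm) (distance of any of tube_short_a, tube_short_b from where it was at the start of the episode above 0.02 m).
It fails at once if another thing on the bench is shifted by over 30 mm (distance of any of dish, beaker, bottle, bung, slide_box, jar, brush from where it was at the start of the episode above 0.03 m).
It also fails if it takes over 45 s, if anything falls off the work surface, if the arm or the gripper's body presses on something with over 40 N, if the wrist force passes 120 N, or if a joint passes its speed limit or range.

## Working session

There is one attempt and no reset: what is moved stays moved. The work goes in short steps, Python scripts to look and compute and a shell command to move; the robot and the scene stay as the last step left them, time stands still between calls to the robot, and variables do not carry over. Pictures are saved under pics/ and viewed, and the job is handed in when it is done.

```bash
ls; mkdir -p pics
cat > h.py <<'E'
import numpy as np, cv2
from plant import sensors, imaging, workorder
def grab(n,save=None):
    f=imaging.grab_frame(n)
    if save: cv2.imwrite('pics/'+save,f['pixels'][:,:,::-1])
    return f
def K(f): return np.array([[f['fx'],0,f['cx']],[0,f['fy'],f['cy']],[0,0,1.]])
def ray(f,u,v):
    p=cv2.undistortPoints(np.array([[[u,v]]],float),K(f),np.array([f['k1'],0,0,0.]))[0,0]
    d=np.array(f['rotation'])@np.array([p[0],p[1],1]); return np.array(f['origin']),d/np.linalg.norm(d)
def atz(f,u,v,z):
    o,d=ray(f,u,v); return o+d*(z-o[2])/d[2]
def tri(*rays):
    A=0;b=0
    for o,d in rays:
        P=np.eye(3)-np.outer(d,d);A=A+P;b=b+P@o
    x=np.linalg.solve(A,b); return x,[np.linalg.norm((np.eye(3)-np.outer(d,d))@(x-o)) for o,d in rays]
def proj(f,p):
    R=np.array(f['rotation']);c=R.T@(np.array(p)-f['origin']);x,y=c[0]/c[2],c[1]/c[2];k=1+f['k1']*(x*x+y*y)
    return f['fx']*x*k+f['cx'],f['fy']*y*k+f['cy']
E
python3 - <<'E'
from h import *
import pickle
fs={}
for n in ['scene','top','wrist']:
    f=grab(n,n+'0.png');fs[n]=f;print(n,f['origin'],np.round(f['rotation'],3).tolist(),f['fx'],f['k1'])
pickle.dump(fs,open('f0.pkl','wb'));print(sensors.get_state())
E
```

```text
pics
scene [1.35013167 0.27150633 0.76090236] [-128.179, 0.834, 103.431] 433.10445610092796 -0.09211034697523394
top [0.39945252 0.07838341 1.24045362] [-174.022, -1.333, -90.848] 460.87166977868765 0.026864721203251313
wrist [ 0.31062208 -0.4591369   0.37271907] [164.119, 0.164, -63.118] 389.5700382647018 -0.07692959825923029
{'t': 0.15, 'joint_pos': array([-6.89907634e+01,  5.03193799e+00,  7.86034296e+01,  4.52091342e-04,
        9.64625470e+01, -5.90521161e+00]), 'joint_velocities': array([ 0.03093533, -0.15397709, -0.22196225,  0.05230037,  0.01863296,
       -0.09200497]), 'joint_efforts': array([ 1.72331973e-03, -3.52372491e+01, -3.13679123e+01, -1.40569509e-04,
        8.03224160e-03, -9.37522316e-06]), 'tool_pos': array([ 0.24884532, -0.49007296,  0.23039624]), 'tool_rot': array([-1.79902651e+02, -1.05206666e-02,  2.69144898e+01]), 'ft_force': array([-1.00979676, -0.76551554, -0.2197249 ]), 'wrist_torque': array([-0.03104463, -0.00068934,  0.01868279]), 'finger_gap': 0.08528906793112728}
```

Add to h.py:
```python
from scipy.spatial.transform import Rotation as Ro
def Rm(f): return Ro.from_euler('xyz',f['rotation'],degrees=True).as_matrix()
def ray(f,u,v):
    p=cv2.undistortPoints(np.array([[[u,v]]],float),K(f),np.array([f['k1'],0,0,0.]))[0,0]
    d=Rm(f)@np.array([p[0],p[1],1]); return np.array(f['origin']),d/np.linalg.norm(d)
def proj(f,p):
    c=Rm(f).T@(np.array(p)-f['origin']);x,y=c[0]/c[2],c[1]/c[2];k=1+f['k1']*(x*x+y*y)
    return f['fx']*x*k+f['cx'],f['fy']*y*k+f['cy']
```

```text
(no output)
```

View pics/scene0.png

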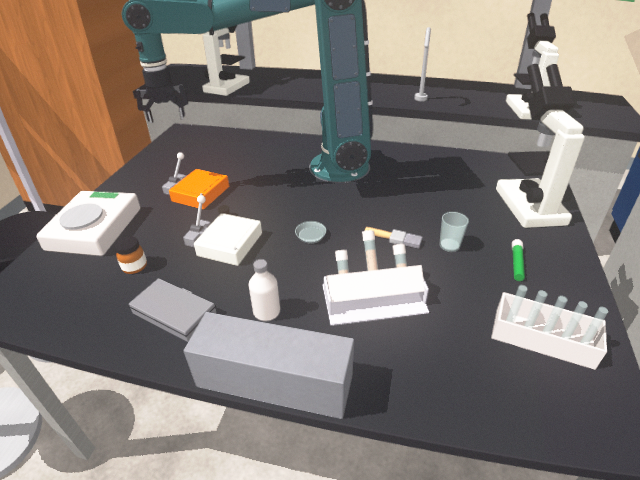

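View pics/top0.png

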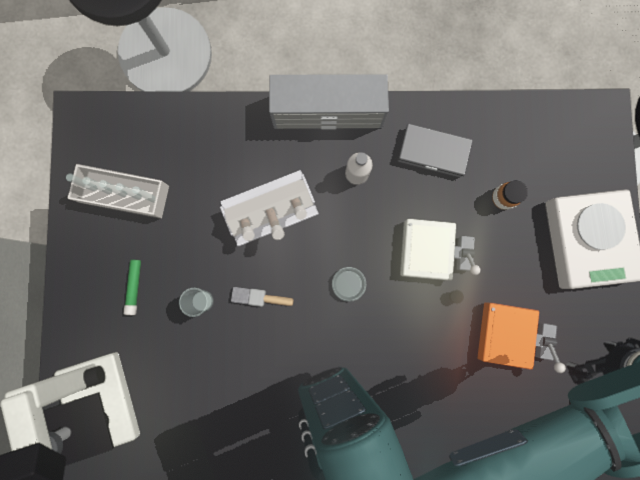

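View pics/wrist0.png

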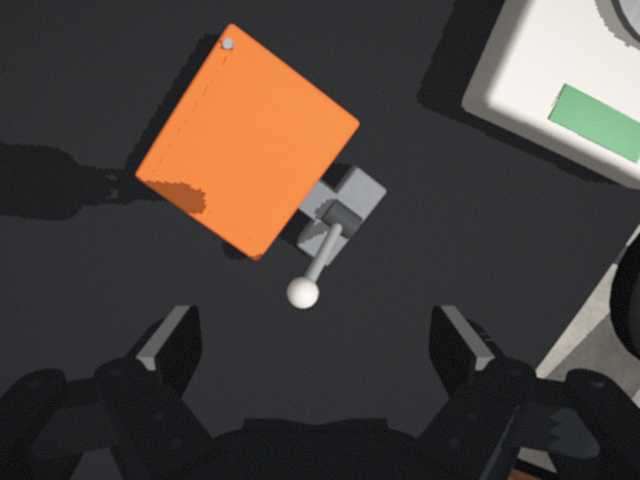

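Scene (pixels):
- Lamps: the white lamp is at scene (229,238) and top (429,249). The orange look-alike is at top (510,335).
- Knobs: the lamp's knob is at top (475,269) and scene (201,199). The orange lamp's knob is at top (560,367).
- Tubes: three stand in the rack, at top (243,233), (272,220) and (297,205). The middle one sticks out farthest. The green look-alike lies at top (132,287).

Next, close crops.

Run:
```python
import cv2,numpy as np
t=cv2.imread('pics/top0.png');s=cv2.imread('pics/scene0.png')
a=cv2.resize(t[160:260,210:330],None,fx=5,fy=5,interpolation=cv2.INTER_CUBIC)
b=cv2.resize(t[205:305,390:510],None,fx=5,fy=5,interpolation=cv2.INTER_CUBIC)
c=cv2.resize(s[215:335,310:440],None,fx=5,fy=5,interpolation=cv2.INTER_CUBIC)
d=cv2.resize(s[185:275,175:275],None,fx=6,fy=6,interpolation=cv2.INTER_CUBIC)
for n,i in zip('abcd',[a,b,c,d]): cv2.imwrite(f'pics/c{n}.png',i)
```

```text
(no output)
```

View pics/ca.png

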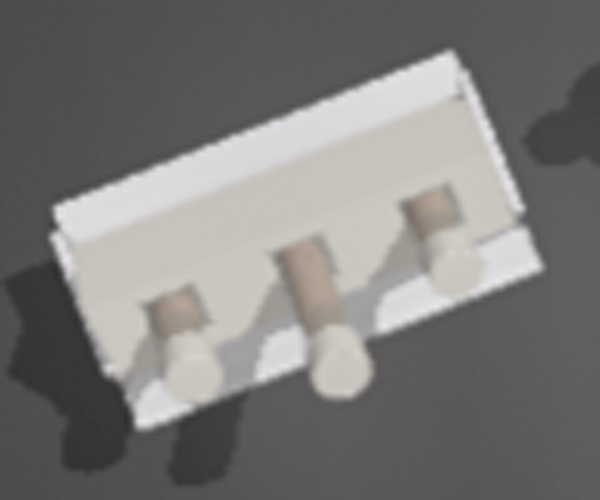

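View pics/cb.png

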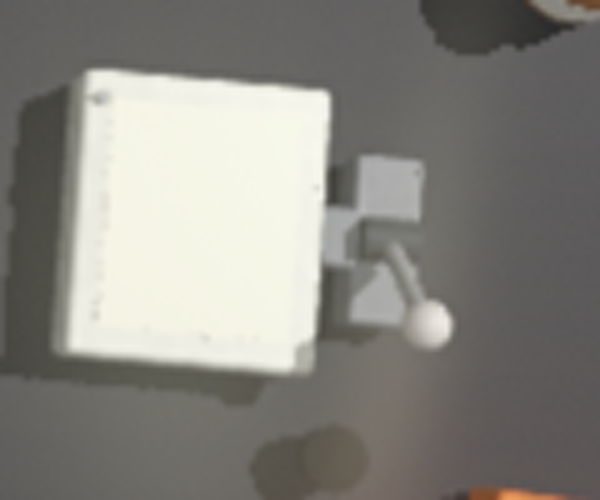

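View pics/cc.png

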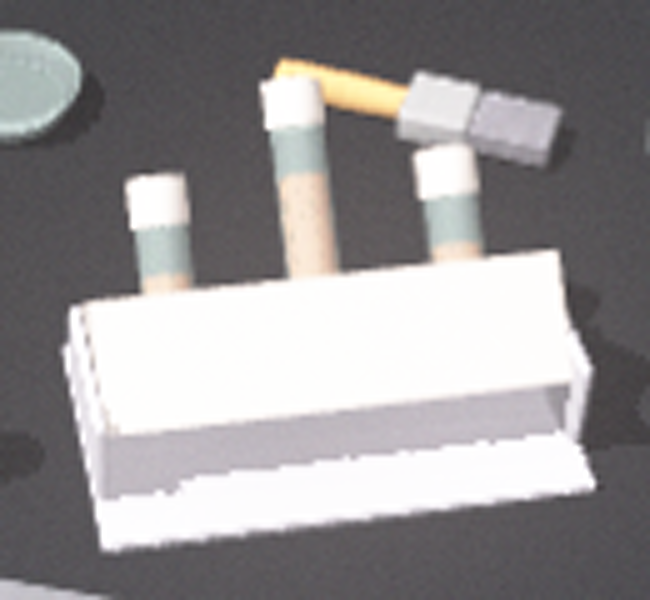

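View pics/cd.png

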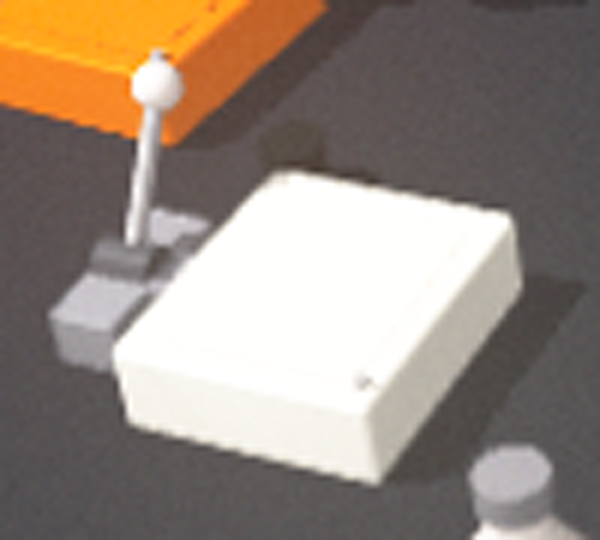

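Run:
```python
from h import *
import pickle
fs=pickle.load(open('f0.pkl','rb'));T,S=fs['top'],fs['scene']
ct=lambda x,y,ox,oy,s:((x+.5)/s-.5+ox,(y+.5)/s-.5+oy)
print('knob',tri(ray(T,*ct(427,325,390,205,5)),ray(S,*ct(157,84,175,185,6))))
top=[(88,70),(330,90)]
for p in [(88,70),(330,90),(298,345),(312,373),(60,355),(75,350)]: print(p,atz(T,*ct(*p,390,205,5),.045))
for p in [(515,215),(375,412),(115,350),(280,172)]: print('S',p,atz(S,*ct(*p,175,185,6),.045))
# block corners
for p in [(360,155),(422,160),(405,327),(345,322)]: print('blk',atz(T,*ct(*p,390,205,5),.030))
# cap
print('capend',tri(ray(T,*ct(341,372,210,160,5)),ray(S,*ct(290,80,310,215,5))))
for n,p,q in [('L',(193,375),(155,180)),('M',(341,372),(290,85)),('R',(456,268),(445,152))]:
  pass
for n,p,q in [('left(+y)',(190,370),(446,160)),('mid',(338,365),(293,95)),('right',(454,265),(156,187))]:
  print(n,tri(ray(T,*ct(*p,210,160,5)),ray(S,*ct(*q,310,215,5))))
# rack edge top
for p in [(455,95),(75,240),(455,50),(55,207),(540,265),(137,430)]: print('rk',p,atz(T,*ct(*p,210,160,5),.085),atz(T,*ct(*p,210,160,5),.003))
```

```text
knob (array([ 0.43911016, -0.30725008,  0.10217607]), [np.float64(0.0009595403610994949), np.float64(0.0009595403610994648)])
(88, 70) [ 0.57764433 -0.15512661  0.045     ]
(330, 90) [ 0.56550834 -0.28237853  0.045     ]
(298, 345) [ 0.43194385 -0.2598643   0.045     ]
(312, 373) [ 0.41735352 -0.26652975  0.045     ]
(60, 355) [ 0.428415   -0.13570599  0.045     ]
(75, 350) [ 0.43089661 -0.14359481  0.045     ]
S (515, 215) [ 0.4294374 -0.1366502  0.045    ]
S (375, 412) [ 0.57866561 -0.14679631  0.045     ]
S (115, 350) [ 0.56419577 -0.27749549  0.045     ]
S (280, 172) [ 0.41996377 -0.26121356  0.045     ]
blk [ 0.53256424 -0.30138357  0.03      ]
blk [ 0.52948637 -0.33427485  0.03      ]
blk [ 0.44107643 -0.32104275  0.03      ]
blk [ 0.44411481 -0.28946172  0.03      ]
capend (array([0.5301261 , 0.17784442, 0.13493158]), [np.float64(0.0013418265053167285), np.float64(0.0013418265053167656)])
left(+y) (array([0.53574314, 0.25525356, 0.10370295]), [np.float64(0.0015679181843354657), np.float64(0.0015679181843355383)])
mid (array([0.53419054, 0.17998389, 0.12932228]), [np.float64(0.0015474011339711386), np.float64(0.0015474011339711789)])
right (array([0.58651472, 0.12439244, 0.10514563]), [np.float64(0.001511013005205872), np.float64(0.0015110130052058638)])
rk (455, 95) [0.67786513 0.12244826 0.085     ] [0.69762346 0.12557544 0.003     ]
rk (75, 240) [0.6048925  0.31446068 0.085     ] [0.61947212 0.33121456 0.003     ]
rk (455, 50) [0.70130071 0.12224549 0.085     ] [0.72272222 0.12535829 0.003     ]
rk (55, 207) [0.62187053 0.32461573 0.085     ] [0.63765505 0.3420903  0.003     ]
rk (540, 265) [0.58965712 0.08015633 0.085     ] [0.60315552 0.08028216 0.003     ]
rk (137, 430) [0.50822416 0.28283668 0.085     ] [0.51594345 0.29734628 0.003     ]
```

Choices: the lamp is the white one, its knob at top (475,269), and the tube is the middle one in the rack, which stands about 30 mm higher than its neighbours. I'll move above the knob first and look with the wrist camera.

```bash
python3 -m crank '[[2.5,2.5,-0.2,0,0,-0.094,1],[2.5,2.5,-0.2,0,0,-0.094,1],[2.5,2.5,-0.2,0,0,-0.094,1],[2.5,2.5,-0.2,0,0,-0.094,1],[2.5,2.5,-0.2,0,0,-0.094,1],[2.5,2.5,-0.2,0,0,-0.094,1],[2,1.7,0,0,0,0,0.5],[2,1.6,0,0,0,0,0.5]]'
python3 - <<'E'
from h import *
import pickle
f=grab('wrist','w1.png');pickle.dump(f,open('w1.pkl','wb'))
s=sensors.get_state();print(s['t'],s['tool_pos'],s['tool_rot'],s['finger_gap'],s['ft_force'])
print(proj(f,(.439,-.307,.1)), proj(f,(.487,-.3115,.03)))
E
```

```text
t: 0.95
tool_pos: [0.4397, -0.3061, 0.2189]
tool_rot: [-180.0, 0.0, -5.4]
ft_force: [-0.7, -0.5, 0.3]
finger_gap: 0.0638
1.0 [ 0.44237369 -0.30367543  0.2187831 ] [-1.79810914e+02 -1.11620897e-01 -5.16025313e+00] 0.06420749239294464 [ 1.08809893  2.52264845 -0.3406489 ]
(np.float64(316.2056158156175), np.float64(236.99832321435616)) (np.float64(316.03930103415377), np.float64(159.64188328041985))
```

View pics/w1.png

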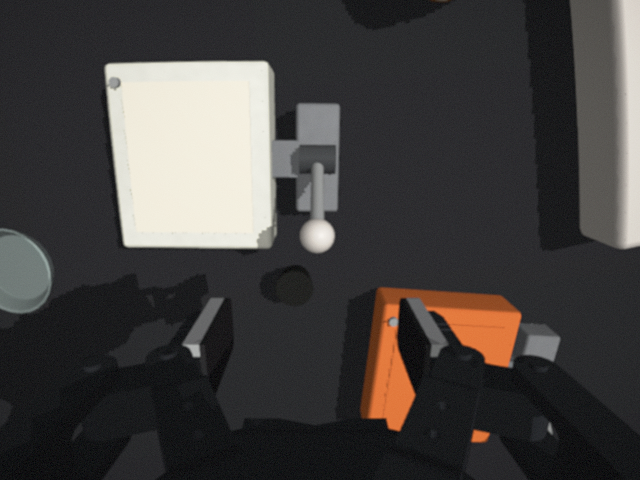

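The wrist view shows the knob at (317,236) and the hinge at (318,159), both within 2 px of what I predicted. The bung is at (294,285), low on the bench. I'll descend and close lightly on the knob.

```bash
python3 -m crank '[[0,0,-3,0,0,0,0.2],[0,-0.1,-3,0,0,0,0.2],[0,0,-3,0,0,0,0.2],[0,0,-2.6,0,0,0,0.2],[0,0,-2,0,0,0,0.2],[0,0,0,0,0,0,0],[0,0,0,0,0,0,-0.5],[0,0,0,0,0,0,-1]]' 20
python3 -m crank '[[0,0,0,0,0,0,-1],[0,0,0,0,0,0,-1],[0,0,0,0,0,0,-1],[0.6,-0.06,0.4,0,0,0,-1],[0.7,-0.06,0.4,0,0,0,-1],[0.8,-0.06,0.4,0,0,0,-1],[0.8,-0.08,0.3,0,0,0,-1],[0,0,0,0,0,0,-1]]' 20
python3 - <<'E'
from h import *
f=grab('wrist','w2.png')
E
```

```text
t: 1.8
tool_pos: [0.4395, -0.3075, 0.0844]
tool_rot: [-179.9, -0.1, -5.4]
ft_force: [0.3, 4.0, -2.8]
finger_gap: 0.0224
t: 2.6
tool_pos: [0.4696, -0.3107, 0.0984]
tool_rot: [-180.0, -0.1, -5.3]
ft_force: [1.3, 5.0, -2.8]
finger_gap: 0.0223
```

View pics/w2.png

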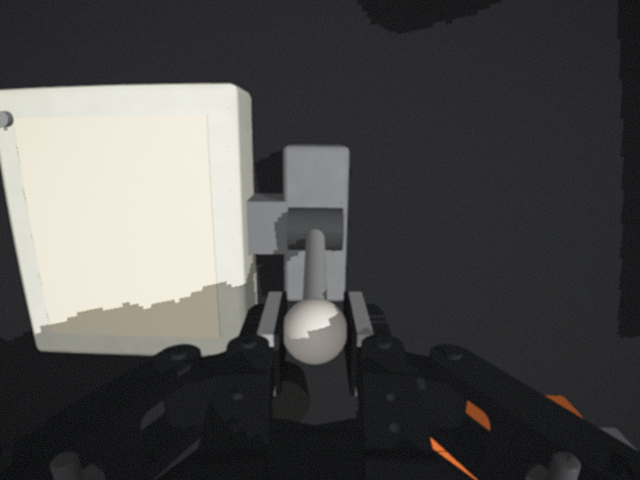

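```bash
python3 -m crank '[[0.5,-0.05,0.15,0,0,0,-1],[0.5,-0.05,0.1,0,0,0,-1],[0.4,-0.05,0,0,0,0,-1],[0.3,-0.0,0,0,0,0,-1],[0,0,0,0,0,0,-1],[0,0,0,0,0,0,-1],[0,0,0,0,0,0,-1],[0,0,0,0,0,0,-1]]' 20
python3 - <<'E'
from h import *
import pickle
w1=pickle.load(open('w1.pkl','rb'))
for n in ['wrist','scene','top']:
    f=grab(n,n+'3.png');pickle.dump(f,open(n+'3.pkl','wb'))
    if n=='wrist': w=f
print(tri(ray(w1,318,158),ray(w,*proj(w,(.487,-.3115,.04)))), proj(w,(.487,-.3115,.03)),proj(w,(.487,-.3115,.04)),proj(w,(.487,-.3115,.115)))
i=cv2.imread('pics/wrist3.png');j=cv2.imread('pics/scene3.png')
cv2.imwrite('pics/m3.png',np.hstack([i[100:420,180:480],cv2.resize(j[150:270,150:250],None,fx=3,fy=3)[:320]]))
E
```

```text
t: 3.45
tool_pos: [0.486, -0.3123, 0.101]
tool_rot: [-180.0, -0.1, -5.4]
ft_force: [0.6, 4.5, -3.4]
finger_gap: 0.0223
(array([ 0.48938003, -0.31251029,  0.04747091]), [np.float64(0.0007367443627514541), np.float64(0.0007367443627513275)]) (np.float64(313.098027699891), np.float64(256.10008962809536)) (np.float64(312.99891233774474), np.float64(261.6242564742898)) (np.float64(311.8368721341668), np.float64(326.5900636128962))
```

View pics/m3.png

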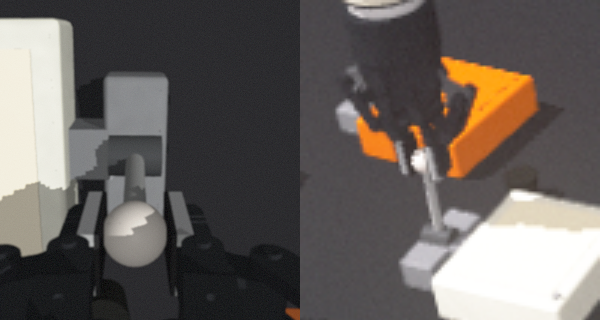

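Run:
```python
from h import *
import pickle
w=pickle.load(open('wrist3.pkl','rb'));S=pickle.load(open('scene3.pkl','rb'))
i=w['pixels'];g=i[290:380,270:360]
h=cv2.cvtColor(g,cv2.COLOR_RGB2GRAY);
m=((g.max(2)>90)).astype(np.uint8)
n,l,st,c=cv2.connectedComponentsWithStats(m)
for k in range(1,n):
  if st[k,4]>200: print(st[k],c[k]+[270,290])
o,d=ray(w,314.5,334.5)
H=np.array([.488,-.312,.03]);lx=np.array([.9957,-.0924,0])
for a in np.arange(-.4,.3,.1):
  p=H+.085*(np.sin(a)*lx+np.cos(a)*np.array([0,0,1])); print(round(a,2),p.round(4),np.round(proj(w,p),1),np.round(proj(S,p),1))
cv2.imwrite('pics/s3.png',cv2.resize(S['pixels'][180:260,170:250,::-1],None,fx=7,fy=7,interpolation=cv2.INTER_CUBIC))
```

```text
[  14    0   62   77 3940] [314.64187817 327.63045685]
[  0   2  11  55 352] [273.20738636 312.99431818]
[ 80   2  10  37 259] [355.65637066 306.69111969]
-0.4 [ 0.455  -0.3089  0.1083] [313.3 388.9] [196.9 199.7]
-0.3 [ 0.463  -0.3097  0.1112] [313.2 376.6] [195.2 200.3]
-0.2 [ 0.4712 -0.3104  0.1133] [313.1 361.5] [193.5 201.3]
-0.1 [ 0.4796 -0.3112  0.1146] [313.  343.9] [191.7 202.5]
-0.0 [ 0.488 -0.312  0.115] [312.9 324. ] [190. 204.]
0.1 [ 0.4964 -0.3128  0.1146] [312.9 302.3] [188.4 205.8]
0.2 [ 0.5048 -0.3136  0.1133] [312.8 279.2] [186.8 207.9]
```

View pics/s3.png

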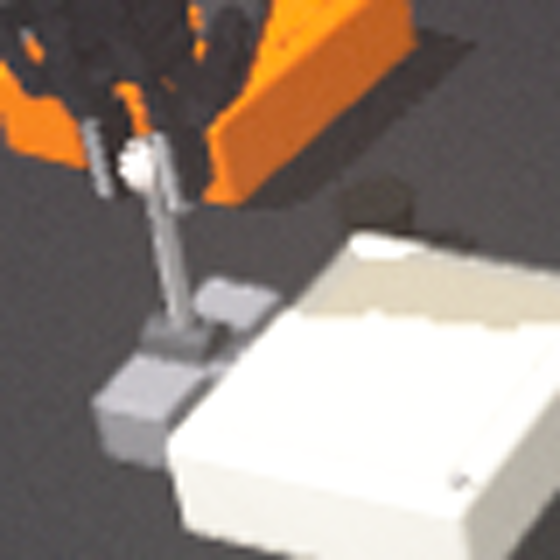

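Wrist view: the knob sits near (315,335), where a fully upright lever would put it at (313,324). So it leans about 0.05 rad short. I'll nudge it 4 mm, release and rise.

```bash
python3 -m crank '[[0.4,-0.04,0,0,0,0,-1],[0,0,0,0,0,0,-1],[0,0,0,0,0,0,-1],[0,0,0,0,0,0,0],[0,0,0,0,0,0,0],[0,0,0,0,0,0,0],[0,0,2,0,0,0,0],[0,0,4,0,0,0,0]]' 20
python3 -m crank '[[0,0,4,0,0,0,0],[-2,2,4,0,0,0,0],[-2,3,3,0,0,0,0],[0,4,0,0,0,0,0],[0,4,0,0,0,0,0],[0,4,0,0,0,0,0],[0,4,0,0,0,0,0],[0,0,0,0,0,0,0]]' 20
python3 - <<'E'
from h import *
import pickle
fs={}
for n in ['wrist','scene','top']:
    fs[n]=grab(n,n+'4.png')
pickle.dump(fs,open('f4.pkl','wb'))
S=fs['scene'];T=fs['top'];w=fs['wrist']
H=np.array([.488,-.312,.03]);lx=np.array([.9957,-.0924,0])
for a in np.arange(-.2,.3,.1):
  p=H+.085*(np.sin(a)*lx+np.cos(a)*np.array([0,0,1])); print(round(a,2),p.round(4),[np.round(proj(f,p),1) for f in (w,S,T)])
cv2.imwrite('pics/s4.png',np.hstack([cv2.resize(S['pixels'][180:260,170:250,::-1],None,fx=5,fy=5,interpolation=cv2.INTER_CUBIC),cv2.resize(T['pixels'][220:300,420:500,::-1],None,fx=5,fy=5,interpolation=cv2.INTER_CUBIC)]))
E
```

```text
t: 4.4
tool_pos: [0.4872, -0.3123, 0.1577]
tool_rot: [-179.8, 0.4, -5.4]
ft_force: [0.4, -0.6, 0.4]
finger_gap: 0.0428
t: 5.2
tool_pos: [0.4492, -0.0996, 0.2723]
tool_rot: [-180.0, -0.2, -5.1]
ft_force: [0.5, 0.3, 0.5]
finger_gap: 0.0429
-0.2 [ 0.4712 -0.3104  0.1133] [array([575.9, 174.9]), array([193.5, 201.3]), array([476.8, 256.5])]
-0.1 [ 0.4796 -0.3112  0.1146] [array([578.6, 164.4]), array([191.7, 202.5]), array([477.1, 253.1])]
0.0 [ 0.488 -0.312  0.115] [array([580.6, 153.5]), array([190., 204.]), array([477.3, 249.6])]
0.1 [ 0.4964 -0.3128  0.1146] [array([581.9, 142.5]), array([188.4, 205.8]), array([477.4, 246.2])]
0.2 [ 0.5048 -0.3136  0.1133] [array([582.4, 131.4]), array([186.8, 207.9]), array([477.4, 242.9])]
```

View pics/s4.png

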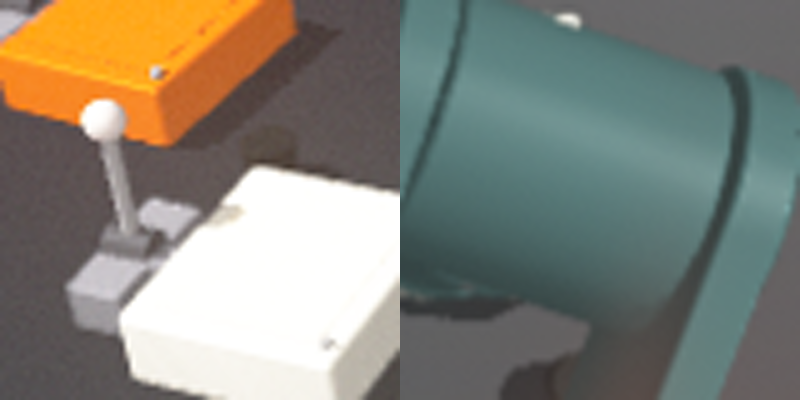

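View pics/wrist4.png

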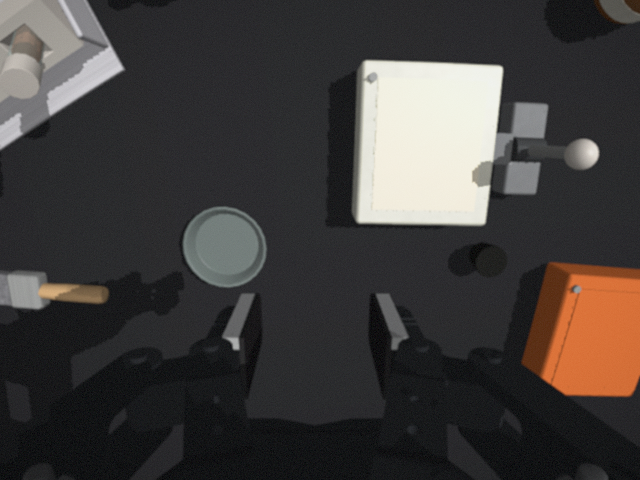

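The dimmer is upright: the knob is at scene (190.4,203.6) and wrist (581,154), against (190.0,204.0) and (580.6,153.5) predicted for half. Now to the rack.

```bash
python3 -m crank '[[0,4,0,0,0,0.08,0],[0,4,0,0,0,0.08,0],[0,4,0,0,0,0.08,0],[0,4,0,0,0,0.08,0],[0,4,0,0,0,0.08,0],[0,4,0,0,0,0.05,0],[0,0,0,0,0,0,0],[0,0,0,0,0,0,0]]'
python3 - <<'E'
from h import *
import pickle
f4=pickle.load(open('f4.pkl','rb'))['wrist']
L=np.array([atz(f4,*p,.045) for p in [(360,62),(502,66),(487,226),(354,222)]]);print(L,L.mean(0))
f=grab('wrist','w5.png');pickle.dump(f,open('w5.pkl','wb'))
E
```

```text
t: 6.15
tool_pos: [0.4497, 0.1363, 0.2706]
tool_rot: [179.9, 0.0, 20.3]
ft_force: [0.4, -0.8, 0.9]
finger_gap: 0.0424
[[ 0.57696328 -0.15126769  0.045     ]
 [ 0.56485908 -0.27969893  0.045     ]
 [ 0.41678265 -0.2676998   0.045     ]
 [ 0.43227261 -0.13633223  0.045     ]] [ 0.49771941 -0.20874966  0.045     ]
```

View pics/w5.png

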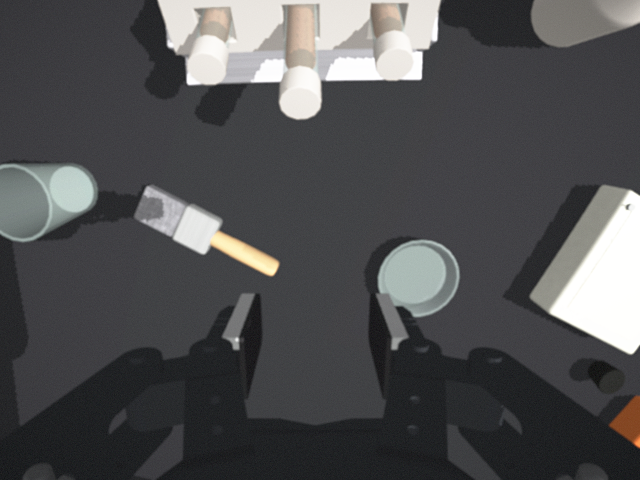

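The three tubes show at (208,58), (301,90) and (393,55). The middle one sticks out farthest, so it's the long one. I'll take a second view from closer.

```bash
python3 -m crank '[[3,1.1,0,0,0,0,0],[3,1.1,0,0,0,0,0],[2,0.8,0,0,0,0,0],[1,0.3,0,0,0,0,0],[0,0,0,0,0,0,0],[0,0,0,0,0,0,0],[0,0,0,0,0,0,0],[0,0,0,0,0,0,0]]'
python3 - <<'E'
from h import *
import pickle
f=grab('wrist','w6.png');pickle.dump(f,open('w6.pkl','wb'))
E
```

```text
t: 7.0
tool_pos: [0.5384, 0.1697, 0.2715]
tool_rot: [180.0, -0.0, 20.4]
ft_force: [0.8, 0.3, -0.4]
finger_gap: 0.0427
```

View pics/w6.png

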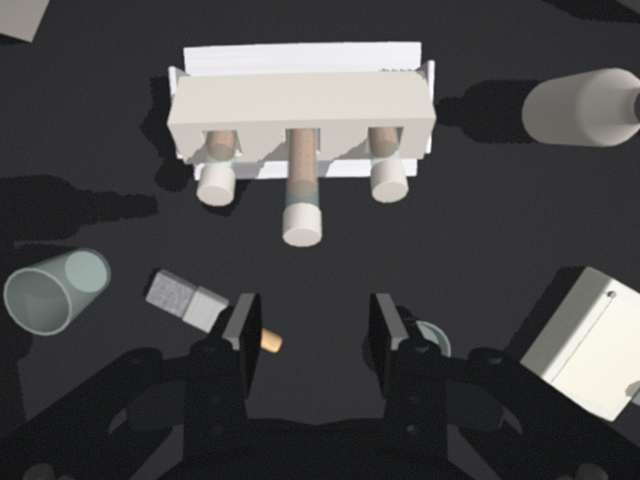

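Run:
```python
import cv2,numpy as np
a=cv2.imread('pics/w5.png')[0:125,240:360];b=cv2.imread('pics/w6.png')[120:255,240:360]
g=lambda x:cv2.resize(np.clip(((x/255.)**.8)*255,0,255).astype(np.uint8),None,fx=3.3,fy=4,interpolation=cv2.INTER_CUBIC)
a=cv2.resize(a,None,fx=3,fy=4,interpolation=cv2.INTER_CUBIC);b=cv2.resize(b,None,fx=3,fy=4,interpolation=cv2.INTER_CUBIC)
a=cv2.copyMakeBorder(a,0,b.shape[0]-a.shape[0],0,0,0)
cv2.imwrite('pics/ab.png',np.hstack([a,b]))
```

```text
(no output)
```

View pics/ab.png

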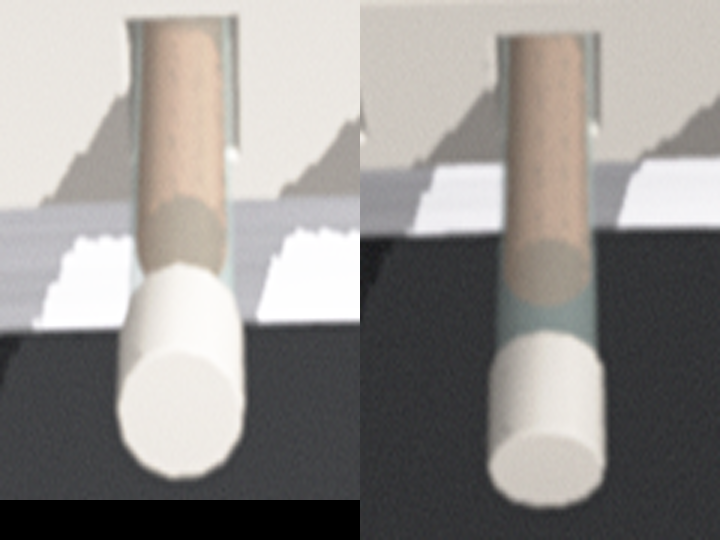

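Run:
```python
from h import *
import pickle
a=pickle.load(open('w5.pkl','rb'));b=pickle.load(open('w6.pkl','rb'));fs=pickle.load(open('f0.pkl','rb'));T,S=fs['top'],fs['scene']
E,r=tri(ray(a,300,102.8),ray(b,302,236.8));print('end',E,r)
E3,r=tri(ray(a,300,102.8),ray(b,302,236.8),ray(T,278,234));print('end3',E3,r, proj(S,E))
for yaw in (19,20.5,22):
  for lean in (.80,.86,.92):
    y=np.radians(yaw);d=np.array([-np.cos(y)*np.sin(lean),-np.sin(y)*np.sin(lean),np.cos(lean)])
    m=E-.095*d; capb=E-.022*d
    print(yaw,lean,[np.round(proj(f,m),1) for f in (a,b,T,S)],[np.round(proj(f,capb),1) for f in (a,b)])
for p,q in [((187,84),(421,78))]:
  P,Q=atz(a,*p,.004),atz(a,*q,.004);print(P,Q,np.degrees(np.arctan2(-(P-Q)[0],(P-Q)[1])),np.linalg.norm(P-Q))
for p,q in [((196,179),(416,175)),((185,48),(420,42))]:
  P,Q=atz(b,*p,.004),atz(b,*q,.004);print(P,Q,np.degrees(np.arctan2(-(P-Q)[0],(P-Q)[1])),np.linalg.norm(P-Q))
P,Q=atz(b,169,122,.085),atz(b,435,116,.085);print(P,Q,np.degrees(np.arctan2(-(P-Q)[0],(P-Q)[1])),np.linalg.norm(P-Q))
```

```text
end [0.53001859 0.17679681 0.13343788] [np.float64(8.380362408621719e-06), np.float64(8.380362408586938e-06)]
end3 [0.53019187 0.17657677 0.13379827] [np.float64(0.0002696231949822115), np.float64(0.00026252955268533495), np.float64(0.0005174349280929706)] (np.float64(366.5744554967759), np.float64(231.02745558313163))
19 0.8 [array([304.2,  22.3]), array([305.7, 141.1]), array([271.3, 212.4]), array([370.3, 270.8])] [array([301.1,  81.4]), array([302.9, 212. ])]
19 0.86 [array([304.2,  15.8]), array([305.6, 136.6]), array([270.6, 210.7]), array([370.7, 270.6])] [array([301.1,  79.9]), array([302.9, 211.1])]
19 0.92 [array([304.1,   9.3]), array([305.6, 132.2]), array([270. , 209.1]), array([371.1, 270.2])] [array([301. ,  78.5]), array([302.9, 210.3])]
20.5 0.8 [array([302.1,  22.3]), array([303.6, 141.1]), array([270.6, 212.6]), array([371.1, 270.7])] [array([300.5,  81.4]), array([302.4, 212. ])]
20.5 0.86 [array([301.8,  15.8]), array([303.4, 136.6]), array([269.9, 211. ]), array([371.5, 270.5])] [array([300.5,  79.9]), array([302.4, 211.1])]
20.5 0.92 [array([301.6,   9.3]), arr
[... 289 characters left out ...]
), array([301.2, 136.6]), array([269.2, 211.2]), array([372.3, 270.4])] [array([299.8,  79.9]), array([301.8, 211.1])]
22 0.92 [array([299.1,   9.4]), array([300.9, 132.3]), array([268.5, 209.7]), array([372.8, 270.1])] [array([299.7,  78.5]), array([301.7, 210.3])]
[0.51610062 0.29673031 0.004     ] [0.60187107 0.08023337 0.004     ] 21.61217995504425 0.23286797132269837
[0.51675089 0.29540951 0.004     ] [0.60098298 0.0797555  0.004     ] 21.335071270880068 0.23152039532615773
[0.6369978  0.34245444 0.004     ] [0.72169136 0.12809205 0.004     ] 21.55874147790585 0.23048694772044181
[0.57118496 0.3095554  0.085     ] [0.6509106  0.10698193 0.085     ] 21.482815052969368 0.21769746690456923
```

```bash
python3 -m crank '[[1.4,0.8,-2,-0.032,0.081,0.006,0.2],[1.4,0.8,-2,-0.032,0.081,0.006,0.2],[1.4,0.8,-2,-0.032,0.081,0.006,0.2],[1.4,0.8,-2,0,0,0,0.2],[0,0,0,0,0,0,0.2],[0,0,0,0,0,0,0.2],[0,0,0,0,0,0,0.2],[0,0,0,0,0,0,0.2]]'
python3 - <<'E'
from h import *
s=sensors.get_state();R=Ro.from_euler('xyz',s['tool_rot'],degrees=True).as_matrix()
print(s['tool_pos'],'z',R[:,2],'y',R[:,1],s['finger_gap'])
E=np.array([.530,.1768,.1335]);d=np.array([-.7057,-.2766,.6524]);G=E-.058*d
t=R[:,2];print('target',G+.021*t,'delta',(G+.021*t-s['tool_pos'])*100)
grab('wrist','w7.png')
E
```

```text
t: 7.85
tool_pos: [0.595, 0.2019, 0.1938]
tool_rot: [179.8, 14.7, 21.4]
ft_force: [1.0, 0.3, 0.6]
finger_gap: 0.051
[0.59499842 0.20187508 0.19384087] z [-0.23513448 -0.09613294 -0.9671971 ] y [ 0.36542364 -0.93083404  0.00368086] 0.05101400126055467
target [0.56599278 0.19082401 0.07534966] delta [ -2.90056415  -1.10510721 -11.84912093]
```

View pics/w7.png

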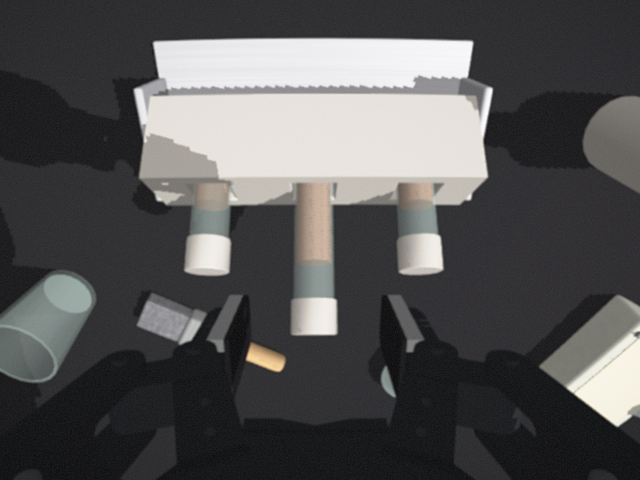

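The tube, at col 314, is centred between the fingers (about col 315). Descending along the tool axis.

```bash
python3 -m crank '[[-0.6,-0.2,-2.4,0,0,0,0.2],[-0.6,-0.2,-2.4,0,0,0,0.2],[-0.6,-0.2,-2.4,0,0,0,0.2],[-0.5,-0.2,-2,0,0,0,0.2],[-0.4,-0.2,-1.6,0,0,0,0.2],[-0.2,-0.1,-1,0,0,0,0.2],[0,0,0,0,0,0,0.2],[0,0,0,0,0,0,0.2]]'
python3 - <<'E'
from h import *
grab('wrist','w8.png');grab('scene','s8.png')
i=cv2.imread('pics/w8.png');j=cv2.imread('pics/s8.png')
cv2.imwrite('pics/m8.png',np.hstack([i[120:440,150:500],cv2.resize(j[190:350,280:460],None,fx=2,fy=2)]))
E
```

```text
t: 8.7
tool_pos: [0.5665, 0.1911, 0.0741]
tool_rot: [179.8, 14.9, 21.4]
ft_force: [0.9, 0.4, 0.1]
finger_gap: 0.0514
```

View pics/m8.png

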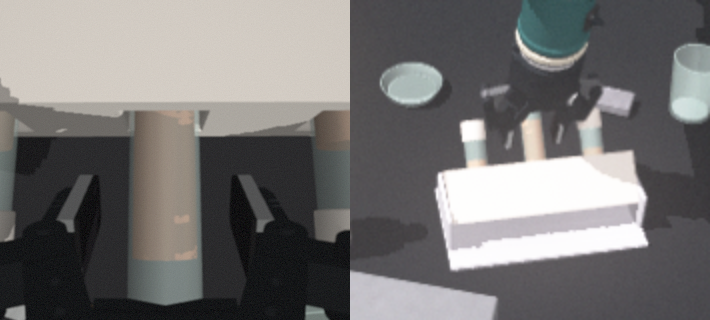

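The pads stand on either side of the glass, clear of the neighbours. Closing at 60 N.

```bash
python3 -m crank '[[0,0,0,0,0,0,-0.1],[0,0,0,0,0,0,-0.3],[0,0,0,0,0,0,-1],[0,0,0,0,0,0,-1],[0,0,0,0,0,0,-1],[0,0,0,0,0,0,-1],[0,0,0,0,0,0,-1],[0,0,0,0,0,0,-1]]' 60
python3 -m crank '[[-0.35,-0.14,0.35,0,0,0,-1],[-0.7,-0.28,0.7,0,0,0,-1],[-0.7,-0.28,0.7,0,0,0,-1],[-0.7,-0.28,0.7,0,0,0,-1],[-0.7,-0.28,0.7,0,0,0,-1],[-0.7,-0.28,0.7,0,0,0,-1],[-0.7,-0.28,0.7,0,0,0,-1],[-0.7,-0.28,0.7,0,0,0,-1]]'
python3 - <<'E'
from h import *
grab('wrist','w9.png');grab('scene','s9.png')
i=cv2.imread('pics/w9.png');j=cv2.imread('pics/s9.png')
cv2.imwrite('pics/m9.png',np.hstack([i[120:440,150:500],cv2.resize(j[190:350,280:460],None,fx=2,fy=2)]))
E
```

```text
t: 9.6
tool_pos: [0.5663, 0.1912, 0.0735]
tool_rot: [179.8, 14.9, 21.4]
ft_force: [-1.0, -0.7, 5.1]
finger_gap: 0.0245
t: 10.4
tool_pos: [0.5117, 0.1695, 0.1252]
tool_rot: [179.8, 15.2, 21.4]
ft_force: [-0.4, 0.0, -1.5]
finger_gap: 0.0245
```

View pics/m9.png

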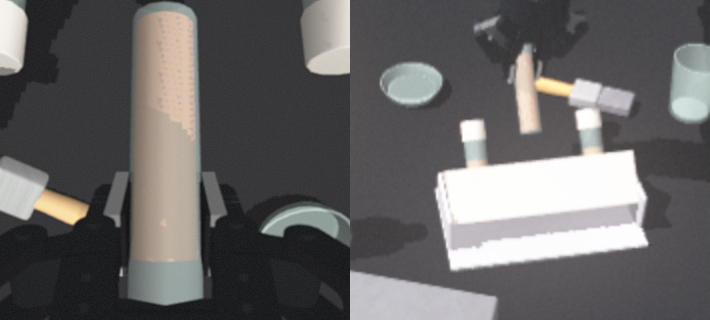

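The tube is clear of the rack, both short tubes are in place, and the weight shows on the wrist (−1.5 N). Now lift and level it.

```bash
python3 -m crank '[[-0.4,-0.2,1.5,0,0,0,-1],[-0.4,-0.2,2,0.0433,-0.11,0,-1],[0,-0.5,2,0.0433,-0.11,0,-1],[0,-1,2,0.0433,-0.11,0,-1],[0,-2,2,0.0433,-0.11,0,-1],[0,-3,1,0.0433,-0.11,0,-1],[0,-3,1,0.0433,-0.11,0,-1],[0,-3,0,0,0,0,-1]]'
python3 - <<'E'
from h import *
s=sensors.get_state();print(s['tool_pos'],s['tool_rot'],s['ft_force'])
grab('wrist','w10.png');grab('scene','s10.png')
i=cv2.imread('pics/w10.png');j=cv2.imread('pics/s10.png')
cv2.imwrite('pics/m10.png',np.hstack([i[60:480,150:490],cv2.resize(j[130:340,220:440],None,fx=2,fy=2)]))
E
```

```text
t: 11.3
tool_pos: [0.5025, 0.0401, 0.241]
tool_rot: [179.8, -25.8, 21.4]
ft_force: [-0.6, -0.2, -2.9]
finger_gap: 0.0243
[0.50247329 0.04006657 0.24099299] [179.81225134 -25.76812675  21.43757346] [-0.63961865 -0.2130812  -2.9108466 ]
```

View pics/m10.png

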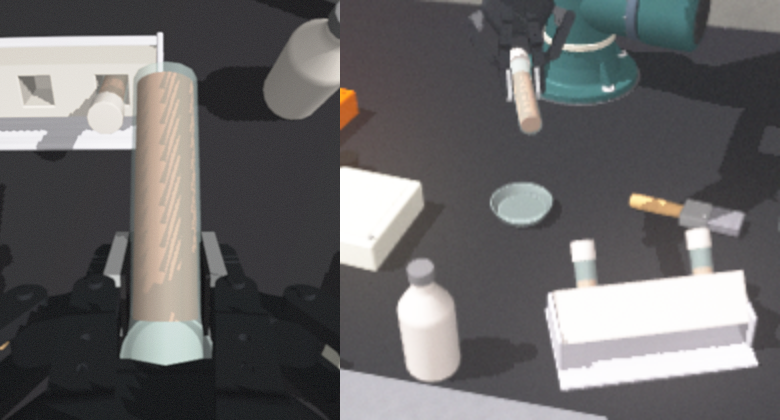

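The tube is level-looking and steady in the grip (wrist: bottom end at (315,130), unchanged from before). Now over to the lamp.

```bash
python3 -m crank '[[-0.1,-3.2,0,0,0,0,-1],[-0.1,-3.2,0,0,0,0,-1],[-0.1,-3.2,0,0,0,0,-1],[-0.1,-3.2,0,0,0,0,-1],[-0.1,-3.2,-0.5,0,0,0,-1],[-0.1,-3.2,-0.5,0,0,0,-1],[-0.1,-3.2,-0.5,0,0,0,-1],[0,-2.6,-0.5,0,0,0,-1]]'
python3 -m crank '[[0,0,-1.5,0,0,0,-1],[0,0,-1.5,0,0,0,-1],[0,0,-1.5,0,0,0,-1],[0,0,-1.5,0,0,0,-1],[0,0,-1.5,0,0,0,-1],[0,0,-1,0,0,0,-1],[0,0,-0.5,0,0,0,-1],[0,0,0,0,0,0,-1]]'
python3 - <<'E'
from h import *
import pickle
fs={n:grab(n,n+'11.png') for n in ('wrist','scene','top')};pickle.dump(fs,open('f11.pkl','wb'))
s=sensors.get_state();print(s['tool_pos'],s['tool_rot'],s['ft_force'])
i=cv2.imread('pics/top11.png');j=cv2.imread('pics/scene11.png')
cv2.imwrite('pics/m11.png',np.hstack([cv2.resize(i[190:310,380:500],None,fx=3.3,fy=3.3,interpolation=cv2.INTER_CUBIC),cv2.resize(j[160:280,170:290],None,fx=3.3,fy=3.3,interpolation=cv2.INTER_CUBIC)]))
E
```

```text
t: 12.2
tool_pos: [0.4985, -0.2101, 0.2204]
tool_rot: [179.9, -25.6, 21.4]
ft_force: [0.3, -0.5, -2.3]
finger_gap: 0.0244
t: 13.0
tool_pos: [0.4982, -0.2085, 0.1294]
tool_rot: [180.0, -25.6, 21.4]
ft_force: [0.3, 0.7, -1.8]
finger_gap: 0.0242
[ 0.49899776 -0.2093536   0.13136494] [179.78003532 -25.72834453  21.43032388] [ 0.05403076 -0.47662183 -1.60219353]
```

View pics/m11.png

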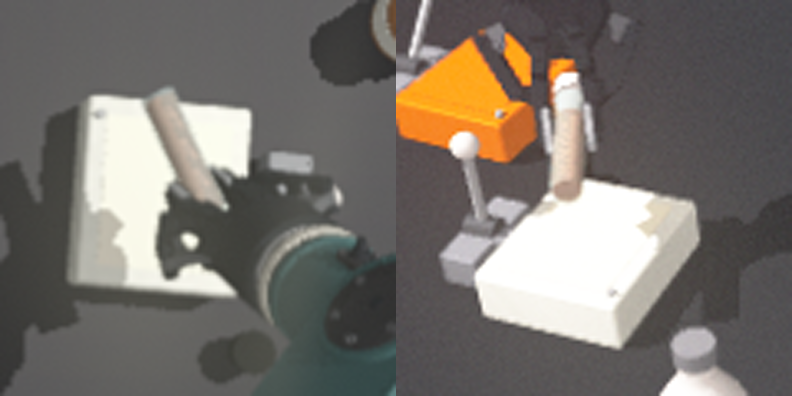

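View pics/wrist11.png

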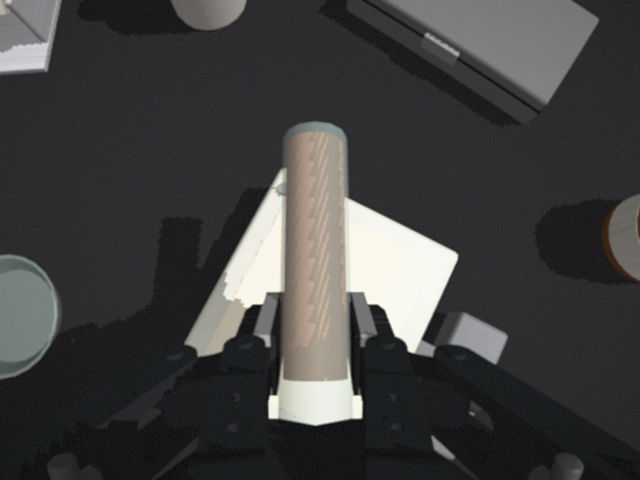

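Run:
```python
from h import *
import pickle
fs=pickle.load(open('f11.pkl','rb'));T,S,w=fs['top'],fs['scene'],fs['wrist']
c=lambda x,y,ox,oy:((x+.5)/3.3-.5+ox,(y+.5)/3.3-.5+oy)
t=c(160,97,380,190);s=c(567-396,189,170,160)
print(t,s)
B,r=tri(ray(T,*t),ray(S,*s),ray(w,315.5,135));print('bottom',B,r)
print('T,S',tri(ray(T,*t),ray(S,*s)))
y=np.radians(21.4)
for p in (-.2,-.1,0,.1,.2):
  d=np.array([-np.cos(y)*np.cos(p),-np.sin(y)*np.cos(p),np.sin(p)])
  print(p,'mid',B+.07*d,'capbase S',np.round(proj(S,B+.118*d),1),'W',np.round(proj(w,B+.118*d+[0,0,.013]),1),'capend S',np.round(proj(S,B+.14*d),1))
cv2.imwrite('pics/s12.png',cv2.resize(S['pixels'][175:230,200:245,::-1],None,fx=10,fy=10,interpolation=cv2.INTER_CUBIC))
```

```text
(428.1363636363636, 219.04545454545456) (221.46969696969697, 216.92424242424244)
bottom [ 0.56167476 -0.18393717  0.14333792] [np.float64(0.0025873955875597805), np.float64(0.0025340490761019845), np.float64(0.0010968412983867045)]
T,S (array([ 0.5606591 , -0.18455669,  0.14199325]), [np.float64(0.002384160537112784), np.float64(0.0023841605371127355)])
-0.2 mid [ 0.49779999 -0.20896942  0.12943107] capbase S [223.7 199.3] W [315.6 438.2] capend S [224.3 196.4]
-0.1 mid [ 0.49682645 -0.20935094  0.13634958] capbase S [223.1 195.3] W [315.6 454. ] capend S [223.6 191.8]
0 mid [ 0.49650085 -0.20947854  0.14333792] capbase S [222.5 191.5] W [315.7 469. ] capend S [222.8 187.3]
0.1 mid [ 0.49682645 -0.20935094  0.15032626] capbase S [221.8 187.9] W [315.8 482.9] capend S [222.  183.1]
0.2 mid [ 0.49779999 -0.20896942  0.15724477] capbase S [221.1 184.5] W [315.9 495. ] capend S [221.2 179. ]
```

View pics/s12.png

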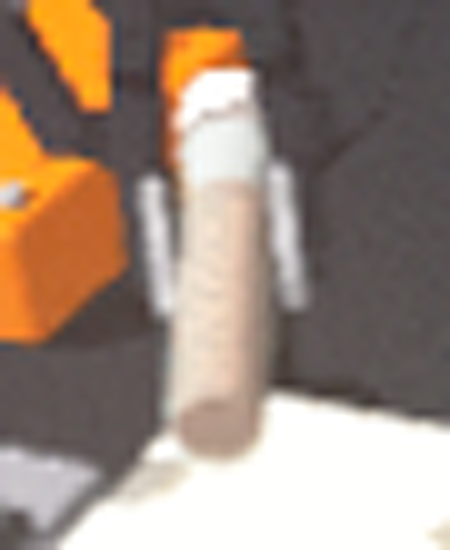

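Run:
```python
from h import *
import pickle
fs=pickle.load(open('f11.pkl','rb'));T,S,w=fs['top'],fs['scene'],fs['wrist']
B=np.array([.5612,-.1842,.1425]);y=np.radians(21.4)
for p in (-.2,-.1,0,.1,.2):
  d=np.array([-np.cos(y)*np.cos(p),-np.sin(y)*np.cos(p),np.sin(p)]);n=np.array([np.cos(y)*np.sin(p),np.sin(y)*np.sin(p),np.cos(p)]);q=np.cross(d,n)
  def rim(f,a,r): return np.array([proj(f,B+a*d+r*(np.cos(t)*n+np.sin(t)*q)) for t in np.linspace(0,6.28,90)])
  e=rim(S,.14,.0145);cb=rim(S,.118,.0145);b=rim(S,0,.013);wb=rim(w,0,.013)
  f=lambda v:((v-[200,175]+.5)*10)
  print(p,'capend top crop',f(e)[:,1].min().round(),'capbase top',f(cb)[:,1].min().round(),'bottom rim rows',f(b)[:,1].min().round(),f(b)[:,1].max().round(),'wrist bottom top row',wb[:,1].min().round(1),'wrist width bottom',np.ptp(wb[:,0]).round(1), 'wrist width @.1',np.ptp(rim(w,.1,.013)[:,0]).round(1))
```

```text
-0.2 capend top crop 172.0 capbase top 200.0 bottom rim rows 374.0 470.0 wrist bottom top row 131.6 wrist width bottom 65.3 wrist width @.1 63.7
-0.1 capend top crop 127.0 capbase top 162.0 bottom rim rows 377.0 468.0 wrist bottom top row 128.2 wrist width bottom 65.3 wrist width @.1 68.0
0 capend top crop 84.0 capbase top 126.0 bottom rim rows 379.0 465.0 wrist bottom top row 124.8 wrist width bottom 65.3 wrist width @.1 72.8
0.1 capend top crop 44.0 capbase top 92.0 bottom rim rows 383.0 462.0 wrist bottom top row 121.6 wrist width bottom 65.3 wrist width @.1 78.3
0.2 capend top crop 6.0 capbase top 61.0 bottom rim rows 386.0 458.0 wrist bottom top row 118.7 wrist width bottom 65.3 wrist width @.1 84.6
```

The tube is within about 0.05 rad of level and its middle is near (0.497, −0.209, 0.145), about 2 mm from the window centre and 0.10 m above it. Settle and check once more before handing in.

```bash
python3 -m crank '[[0,0,0,0,0,0,-1],[0,0,0,0,0,0,-1],[0,0,0,0,0,0,-1],[0,0,0,0,0,0,-1],[0,0,0,0,0,0,-1],[0,0,0,0,0,0,-1],[0,0,0,0,0,0,-1],[0,0,0,0,0,0,-1]]'
python3 - <<'E'
from h import *
import pickle
f0=pickle.load(open('f0.pkl','rb'));f11=pickle.load(open('f11.pkl','rb'))
S=grab('scene','scene13.png');W=grab('wrist','w13.png')
s=sensors.get_state();print(s['t'],np.abs(s['joint_velocities']).max(),s['tool_pos'])
print('slip px',np.abs(W['pixels'].astype(int)-f11['wrist']['pixels'])[110:400,270:360].mean())
E
```

```text
t: 13.95
tool_pos: [0.4985, -0.2089, 0.1303]
tool_rot: [179.9, -25.7, 21.4]
ft_force: [-0.3, 1.0, -1.3]
finger_gap: 0.0244
14.05 0.12781176472960903 [ 0.49848304 -0.20890704  0.13032566]
slip px 2.5153895274584928
```

View pics/scene13.png

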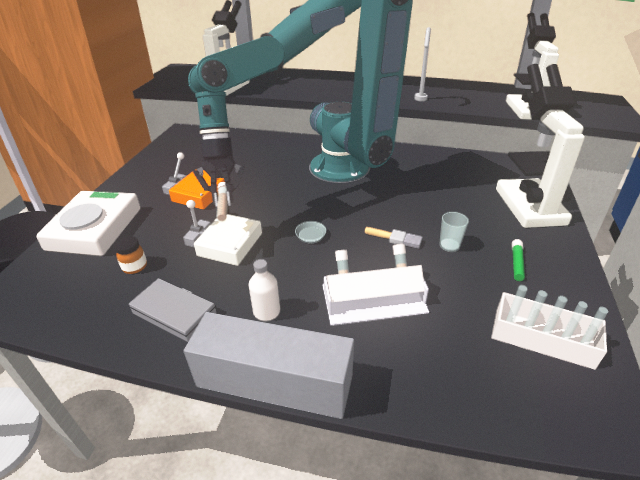

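The last view matches the start:
- **Bystanders:** the dish (311,232), brush (393,237), beaker (453,232), bottle (264,290), jar (130,257) and slide box (172,305) are all unmoved.
- **Short tubes:** still at (342,262) and (400,257).
- **Dimmer:** the knob is at (190,204), which is upright.

Handing in.

```bash
python3 -c "
from plant import workorder
print(workorder.finish_job())"
```

```text
the job is handed in; nothing more can be done
None
```

The job is handed in at 14 s of the 45 s allowed; no verdict was reported.

**What I did:** I gripped the white lamp's knob, swung it upright and released it. Then I drew the long tube (the middle bore) out of the rack along its axis, levelled it and carried it over the lamp's window, where the gripper still holds it at 60 N.

**Last checks:**
- **Dimmer:** straight up. The knob was within 1 px of the predicted half position in both the scene and wrist views after release, and still at the half position in the last scene view.
- **Tube position:** its middle is at about (0.497, −0.209, 0.145) m, roughly 2 mm from the window centre and 0.10 m above it.
- **Tube tilt:** within about 0.05 rad of level in the scene view. The wrist view suggested up to about 0.08 rad; both are inside the 0.2 rad allowed.
- **Stillness:** I saw no slip in the grip between two wrist pictures about a second apart.
- **Other things:** the short tubes and the bystanders visible in the last scene picture look unmoved. The bung is hidden by the arm there, but nothing came near it.

**Small disagreements:** the finger opening read 24.4 mm on the 26 mm tube and 22.3 mm on the 24 mm knob. The camera rays to the tube's bottom end disagreed by about 2.5 mm.

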